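Click the source selector to the green mark and confirm

TASK

With a fingertip, rub the knurled black knob on the switch box round by one click, so that its white pointer clicks into the place at the green mark (never to the red mark, nor on past the green one). Then press the blue button right down and let it come back up. Pinch and lift nothing, touch gently, and leave all the loose things where they are.

Things in the scene. Friction and masses are not known exactly. Their poses are not given: they have to be found in the camera images.
- case: switch box fixed to the table: flat box 240 (x) x 300 (y) x 60 mm high, dark with an aluminium top. Origin: centre of its underside, on the table; x points to its far side, y to its left, z up. Its top carries, in the box's own x, y: the knob's axis at (-40, 50) mm and the blue button at (-35, -85) mm.
- collar (a point): top of a grey guard collar fixed on the box: point 44 mm from the knob's axis towards the box's +x, 84 mm above the table. The collar spans 36 to 52 mm from the axis, is 24 mm high above the box's top, and surrounds the knob on its far side, from -95 to +95 degrees about the box's +x; the near (-x) side of the knob is open to a finger.
- selector (a joint): turn of the knob about its upright axis, rad, counter-clockwise seen from above positive. Sprung clicks at -60, -30, 0, 30 and 60 degrees; starts at 0 (give or take 4 degrees), pointer along the box's +x; about 0.06 N m moves it out of a click; past half-way (15 degrees) it is drawn to the next click and settles there when let go. Stops at +-66 degrees.
- knob_top (a point): centre of the knob's top face, on its axis, 85 mm above the table. The knob is 64 mm in diameter over 30 upright ridges (1.6 mm proud), rigid, its side reaching from 3 mm to 25 mm above the box's top. x axis of this frame: along the white pointer on the knob's top.
- pointer (a point): point in line with the white pointer, 44 mm from the knob's axis, over the collar, on the circle where the marks lie; turns with the knob
- mark_green: green dot, 15 mm wide, 3 mm high, fixed on the collar's top 44 mm from the knob's axis, at +30 or -30 degrees from the box's +x seen from the knob's axis; origin: centre of its underside
- mark_red: red dot, the same size, at the other of these two places
- confirm (a joint): press of the blue button, m: 0 up, 0.006 fully down; springs back. Begins to move at 1.5 N and is fully down at 5 N
- confirm_top (a point): centre of the blue button's top face, 82 mm above the table when up; the cap is 28 mm wide and stands 10 mm above its black round housing (44 mm wide)
- battery: block battery lying on the box's far half, 48 x 26 x 17.5 mm. A bystander: leave it
- adapter: small brass adapter standing on the box's far half, 22 mm wide, 30 mm tall. A bystander: leave it
- microphone: hand microphone lying in a cradle on the table, 190 mm long, 52 mm high; origin under its middle. A bystander: leave it
- tape: yellow tape roll lying flat on the table, 100 mm across, 25 mm high. A bystander: leave it
- mug: blue mug on the table, 95 mm tall, 82 mm wide. A bystander: leave it
- recorder: grey pocket recorder lying on the table, 60 x 115 x 24 mm. A bystander: leave it
- jar: glass jar with a black cap, on the table, 60 mm wide, 80 mm tall. A bystander: leave it

How it is judged (in metres and radians):
On the way, in this order (a step that is already met when the one before it is completed fails the run):
1. the knob's pointer stands at the green mark (horizontal distance between pointer and mark_green below 0.005 m and value of joint confirm below 0.001 m), for 0.2 s.
2. the blue button is pressed down with the pointer at the green mark (horizontal distance between pointer and mark_green below 0.005 m and value of joint confirm above 0.0045 m), for 0.05 s.
At the end, for the whole second after the job is handed in: pointer point within 5 mm of the green mark (about 6 degrees) and at rest, the blue button back up (under 1 mm), every loose thing within 20 mm of where it stood (all of step 1 and velocity of joint selector between -0.05 and 0.05 rad/s and distance of each of battery, adapter, microphone, tape, mug, recorder, jar from where it was at the start of the episode below 0.02 m); the robot touches nothing.
It fails at once if the pointer was turned to the red mark (within 6 mm) (horizontal distance between pointer and mark_red below 0.006 m).
It fails at once if the knob was turned on past the green mark by more than half a click (value of joint selector above 0.785 rad or value of joint selector below -0.785 rad).
It fails at once if the button was pressed (over 3 mm) while the pointer was not at the green mark (not (horizontal distance between pointer and mark_green below 0.008 m) and value of joint confirm above 0.003 m).
It fails at once if the switch box, its knob or its button was pressed harder than 40 N (contact force between the fingers and case above 40 N).
It fails at once if a loose thing was moved more than 20 mm or lifted (distance of any of battery, adapter, microphone, tape, mug, recorder, jar from where it was at the start of the episode above 0.02 m).
It also fails if it takes over 48 s, if anything falls off the work surface, if the arm or the gripper's body presses on something with over 40 N, if the wrist force passes 120 N, or if a joint passes its speed limit or range.

ROBOT

A 6-joint arm with a two-finger parallel gripper is mounted at the origin on the work surface. World frame = base frame: x ahead of the robot, y to its left, z up, the work surface at z = 0. Lengths are in mm, angles in rad, forces in N, time in s.
With the tool pointing down it reaches from about 350 to 775 mm from the base axis. Payload 7.3 kg.
Tool frame: the origin (TCP) lies at the centre of the arm's flange, where the gripper is bolted on; the fingertips stand 178 mm ahead of it and the grasp point (between the pads) lies 159 mm ahead of it; z points along the fingers, y is the direction in which the jaws open and shut (so a half turn about z gives the same grasp; the last joint's range is limited). The gripper opens to 92 mm and grips with 3 to 60 N. Pads are 19 mm wide; open, the fingers measure 130 mm over their backs; the gripper's body (75 mm by 190 mm) begins 47 mm behind the grasp point.
Start: joints at [-0.146, 0.342, 1.524, -0, 1.275, -0.146], TCP at [525.003, 0.022, 404.741] pointing down, gripper open.
Joint ranges: [-2.53, 2.53], [-0.77, 2.02], [0.04, 2.7], [-1, 4.14], [0.28, 2.66], [-3.11, 3.11]. Speed limits (rad/s): [2.57, 2.57, 3.14, 3.14, 3.14, 3.14].

INTERFACE

Orientations are given as [roll, pitch, yaw] about the fixed x, y, z axes, in that order (R = Rz(yaw) Ry(pitch) Rx(roll)).
In Python, from plant import get_obs, capture, close_job gives the robot as it stands. The module is installed in compiled form; this text tells all that it offers.
- The arm moves only by the shell command python3 -m pendant 'ROWS'. ROWS is JSON, a list of rows, each a list of 3 entries, a list of its own where there are three numbers: the shift along the tool's x, y, z in m, then the turn, a rotation vector about the tool's x, y, z in rad, then the finger opening in m, from 0 to 0.0918. In form: [[[tx, ty, tz], [wx, wy, wz], fingers], ...]. A call has 1 to 10 rows; each row is the pose to reach, as a shift and turn from the pose commanded when the call began, along the tool's axes at that moment; what a row does not reach only later rows make up. A row lasts 1/12 s, in which the tool goes at most 41.7 mm and 7.16 degrees, less where a joint would pass 70% of its speed; a pose out of reach is approached as far as the arm can. A call with a gripper value outside its range is refused whole. The fingers move at their own pace and stop on an object; the grip force is fixed at half the most. Time passes only in rows, so rows that repeat a pose let the fingers close. It gives the time, the measured TCP pose, the force and the opening at its end, in the units of the state.
- get_obs(): the state, without advancing time (a new reading comes with each control period).
- capture(name): name is "scene" or "side" or "wrist"; returns a dict with "color" (480x640x3 uint8, red, green, blue), "mtx" (3x3 intrinsics, pixels), "dist" ([k1, k2, p1, p2, k3] as OpenCV has them; the pictures are not rectified), "rvec" (rotation vector, rad) and "tvec" (3), from world to camera coordinates, as OpenCV has them. Camera axes: x right, y down, z forward; pixel columns grow to the right and rows downward; lengths in mm; the calibration is good to about 2 mm. A picture is of the moment at which its call begins. There is no depth.
- close_job(): hands the job in, once; it reports no verdict.
The state is a dict: "time": time; "joint_positions": joint angles; "dq": joint speeds; "tau": joint torques, N m; "tool_pos": TCP position; "tcp_rot": TCP orientation; "contact_force": force on the tool from outside, world axes, zero at the start; "moment": the same for the moment, N m; "grip_width": finger opening in mm.
Only numpy, scipy, OpenCV 4.12 (cv2) and the standard library are available. Lean on these libraries where they do the work, as an engineer would, in place of code of your own. Each camera call takes 0.05 s, during which the arm holds its last target. There are 200 camera calls.

## Working session

There is one attempt and no reset: what is moved stays moved. The work goes in short steps, Python scripts to look and compute and a shell command to move; the robot and the scene stay as the last step left them, time stands still between calls to the robot, and variables do not carry over. Pictures are saved under pics/ and viewed, about 8 in all and at most 12, crops included, and the job is handed in when it is done.

```bash
mkdir -p pics
cat > h.py <<'E'
import numpy as np,cv2
from plant import get_obs,capture,close_job
def ray(c,uv,z):
    R=cv2.Rodrigues(np.array(c["rvec"],float))[0];t=np.array(c["tvec"],float).ravel()
    p=cv2.undistortPoints(np.array([[uv]],float),np.array(c["mtx"],float),np.array(c["dist"],float)).ravel()
    d=R.T@np.array([p[0],p[1],1]);o=-R.T@t
    return o+d*(z-o[2])/d[2]
def proj(c,P):
    return cv2.projectPoints(np.array(P,float).reshape(-1,1,3),np.array(c["rvec"],float),np.array(c["tvec"],float),np.array(c["mtx"],float),np.array(c["dist"],float))[0].reshape(-1,2)
def save(c,n): cv2.imwrite("pics/"+n,c["color"][:,:,::-1])
def blobs(c,lo,hi,amin=15):
    h=cv2.cvtColor(c["color"],cv2.COLOR_RGB2HSV);m=cv2.inRange(h,np.array(lo),np.array(hi))
    n,l,s,ce=cv2.connectedComponentsWithStats(m)
    return [(int(s[i,4]),ce[i].round(1).tolist(),s[i,:4].tolist()) for i in range(1,n) if s[i,4]>=amin]
E
python3 - <<'E'
from h import *
import pickle
for n in("scene","wrist"):
    c=capture(n);save(c,n+"0.png");pickle.dump(c,open(n+"0.pkl","wb"))
    for k,lo,hi in(("g",(45,100,60),(85,255,255)),("r",(0,130,80),(6,255,255)),("b",(100,130,60),(125,255,255))): print(n,k,[(b,ray(c,b[1],{"b":82}.get(k,87)).round(1).tolist()) for b in blobs(c,lo,hi)])
o=get_obs();print(o)
E
```

```text
scene g [((3148, [444.3, 33.1], [413, 0, 60, 69]), [-566.6, 538.1, 87.0]), ((39, [412.4, 15.4], [408, 8, 12, 15]), [-723.4, 435.2, 87.0]), ((123, [192.5, 227.6], [184, 222, 18, 12]), [434.1, -385.4, 87.0]), ((17, [315.7, 273.6], [314, 272, 5, 4]), [622.7, -53.0, 87.0])]
scene r [((435, [366.8, 30.7], [361, 1, 12, 70]), [-605.9, 227.0, 87.0]), ((570, [410.1, 56.4], [398, 18, 47, 57]), [-397.1, 367.9, 87.0]), ((74, [346.2, 67.5], [338, 65, 16, 6]), [-336.9, 117.3, 87.0]), ((894, [424.7, 87.3], [400, 76, 52, 23]), [-186.9, 383.9, 87.0]), ((16, [175.1, 234.9], [173, 233, 5, 5]), [457.7, -431.8, 87.0]), ((22, [331.9, 278.5], [330, 276, 5, 6]), [641.9, -12.7, 87.0])]
scene b [((63, [284.4, 95.6], [281, 89, 9, 15]), [-182.3, -115.6, 82.0]), ((69, [282.4, 253.8], [278, 250, 10, 9]), [544.9, -137.4, 82.0])]
wrist g []
wrist r [((286, [477.1, 241.3], [468, 232, 19, 19]), [638.9, -10.1, 87.0])]
wrist b [((854, [339.4, 381.2], [324, 365, 33, 32]), [538.7, -131.7, 82.0])]
{'time': 0.1, 'joint_positions': array([-1.45977738e-01,  3.42632219e-01,  1.52490010e+00, -2.30268155e-05,
        1.27540426e+00, -1.46015363e-01]), 'dq': array([-1.54041989e-03, -2.70776407e-03, -1.63239362e-03, -6.52819814e-04,
        1.47584153e-05,  1.92998917e-04]), 'tau': array([ 1.49919495e-03, -4.32001984e+01, -2.44694173e+01,  7.19219679e-02,
        5.25739230e-02, -9.79429342e-05]), 'tool_pos': array([5.24881386e+02, 4.82659302e-02, 4.04132578e+02]), 'tcp_rot': array([-3.14025982e+00, -1.73751130e-04,  1.57084055e+00]), 'contact_force': array([-0.69400185, -0.28769544, -0.10952351]), 'moment': array([-0.06795047,  0.00596587,  0.01226039]), 'grip_width': 91.59104945169491}
```

View pics/scene0.png

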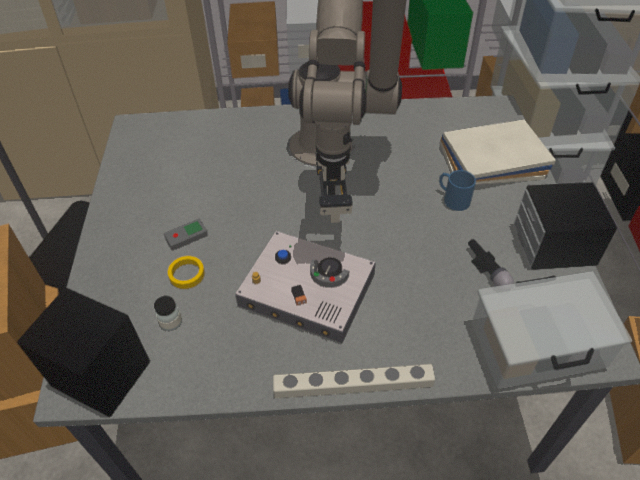

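View pics/wrist0.png

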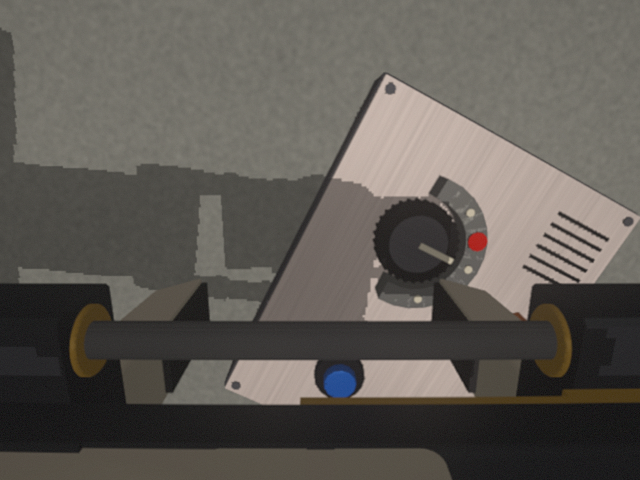

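The scene view shows the box at about (305,285), the knob at (330,268) and the button at (283,256). In the wrist view the knob's centre is near (416,241), red is at (477,241), the button at (340,381), and the near edge runs (385,73) to (228,388). Red lies at +30°, so green should be at -30° and the knob turns clockwise.

Run:
```python
from h import *
import pickle
c=pickle.load(open("wrist0.pkl","rb"));s=pickle.load(open("scene0.pkl","rb"))
a,b=ray(c,(385,73),60)[:2],ray(c,(228,388),60)[:2];d=a-b
print("yaw edge",np.degrees(np.arctan2(d[1],d[0]))-90,np.linalg.norm(d))
# knob: dark blob circle in wrist
g=cv2.cvtColor(c["color"],cv2.COLOR_RGB2GRAY)
h=cv2.HoughCircles(cv2.GaussianBlur(g,(5,5),1),cv2.HOUGH_GRADIENT,1.5,100,param1=80,param2=25,minRadius=35,maxRadius=52)
print(h)
k=ray(c,(416,241),85)[:2];bt=ray(c,(340,382),82)[:2];r=ray(c,(477.1,241.3),87)[:2]
v=bt-k;print("knob",k,"btn",bt,np.linalg.norm(v),"yaw kb",np.degrees(np.arctan2(v[1],v[0]))+87.88)
w=r-k;print("red",np.linalg.norm(w),np.degrees(np.arctan2(w[1],w[0]))-30)
print(ray(s,(315.7,273.6),87),ray(s,(331.9,278.5),87))
```

```text
yaw edge -26.19971022018644 293.6045958061611
[[[416.25 239.25  42.8 ]
  [564.75 231.75  51.05]
  [522.75 345.75  49.4 ]
  [357.75 360.75  42.8 ]]]
knob [594.0581212  -10.45738289] btn [ 539.2421549  -132.44207482] 133.7350186992279 yaw kb -26.317605325240876
red 44.892725811681714 -29.539003341204495
[622.72211141 -53.03411558  87.        ] [641.87268621 -12.66651763  87.        ]
```

```bash
R='[[0.016,-0.002,0.06],[0,0,1.1],0.0]'; python3 -m pendant '[[[0.016,-0.002,0.06],[0,0,1.1],0.0],[[0.016,-0.002,0.06],[0,0,1.1],0.0],[[0.016,-0.002,0.06],[0,0,1.1],0.0],[[0.016,-0.002,0.06],[0,0,1.1],0.0],[[0.016,-0.002,0.06],[0,0,1.1],0.0],[[0.016,-0.002,0.06],[0,0,1.1],0.0],[[0.016,-0.002,0.06],[0,0,1.1],0.0],[[0.016,-0.002,0.06],[0,0,1.1],0.0],[[0.016,-0.002,0.06],[0,0,1.1],0.0],[[0.016,-0.002,0.06],[0,0,1.1],0.0]]'
python3 -m pendant '[[[0,0,0],[0,0,0.933],0.0],[[0,0,0],[0,0,0.933],0.0],[[0,0,0],[0,0,0.933],0.0],[[0,0,0],[0,0,0.933],0.0],[[0,0,0],[0,0,0.933],0.0],[[0,0,0],[0,0,0.933],0.0],[[0,0,0],[0,0,0.933],0.0],[[0,0,0],[0,0,0.933],0.0],[[0,0,0],[0,0,0.933],0.0],[[0,0,0],[0,0,0.933],0.0]]'
cat > look.py <<'E'
import sys
from h import *
c=capture("wrist");save(c,sys.argv[1])
for k,lo,hi in(("g",(45,100,60),(85,255,255)),("r",(0,130,80),(6,255,255)),("b",(100,130,60),(125,255,255))): print(k,[(b[:2],ray(c,b[1],{"b":82}.get(k,87)).round(1).tolist()) for b in blobs(c,lo,hi,60)])
o=get_obs();print({k:np.round(o[k],3).tolist() for k in("time","tool_pos","tcp_rot","contact_force","grip_width","joint_positions")})
E
python3 look.py w1.png
```

```text
time: 0.93
tool_pos: [522.9, 16.0, 344.4]
tcp_rot: [-3.141, 0.001, 0.467]
contact_force: [-1.0, 1.3, -0.2]
grip_width: 29.7
time: 1.77
tool_pos: [522.9, 16.0, 344.5]
tcp_rot: [3.141, 0.0, -0.458]
contact_force: [-0.1, -1.3, -0.6]
grip_width: 0.6
g [((618, [351.2, 33.6]), [619.6, -49.6, 87.0])]
r [((644, [267.5, 32.6]), [639.3, -10.6, 87.0])]
b [((2153, [546.6, 103.5]), [540.2, -133.3, 82.0])]
{'time': 1.817, 'tool_pos': [522.968, 16.031, 344.6], 'tcp_rot': [3.141, 0.0, -0.458], 'contact_force': [0.599, 0.594, 0.513], 'grip_width': 0.309, 'joint_positions': [-0.116, 0.395, 1.62, -0.0, 1.126, 1.913]}
```

View pics/w1.png

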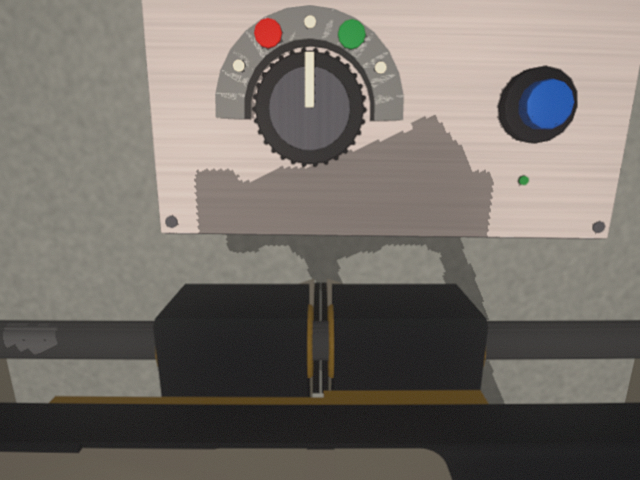

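The wrist view shows the pointer (310,80) mid-way between red (267,33) and green (351,34). The button is at (547,103) and the closed fingers at (320,340), in front of the open side. Next I lower the tool and approach the near side.

```bash
python3 -m pendant '[[[0,0,0.04],[0,0,0],0],[[0,0,0.075],[0,0,0],0],[[0,0,0.098],[0,0,0],0],[[0,0,0.098],[0,0,0],0],[[0.010,0,0.098],[0,0,0],0],[[0.020,0,0.098],[0,0,0],0],[[0.025,0,0.098],[0,0,0],0],[[0.028,0,0.098],[0,0,0],0],[[0.030,0,0.098],[0,0,0],0],[[0.030,0,0.098],[0,0,0],0]]'
python3 look.py w2.png
```

```text
time: 2.65
tool_pos: [550.3, 2.4, 247.6]
tcp_rot: [-3.141, -0.002, -0.462]
contact_force: [-1.3, -0.9, 0.6]
grip_width: 0.4
g [((1684, [370.4, 72.0]), [619.7, -49.7, 87.0]), ((131, [621.3, 279.3]), [515.8, -102.1, 87.0])]
r [((1731, [232.5, 70.9]), [639.5, -10.8, 87.0])]
b [((536, [633.9, 180.3]), [546.6, -119.1, 82.0])]
{'time': 2.7, 'tool_pos': [549.946, 2.602, 247.311], 'tcp_rot': [-3.141, -0.001, -0.462], 'contact_force': [-0.174, 0.091, -0.755], 'grip_width': 0.451, 'joint_positions': [-0.135, 0.559, 1.654, 0.0, 0.928, 1.898]}
```

View pics/w2.png

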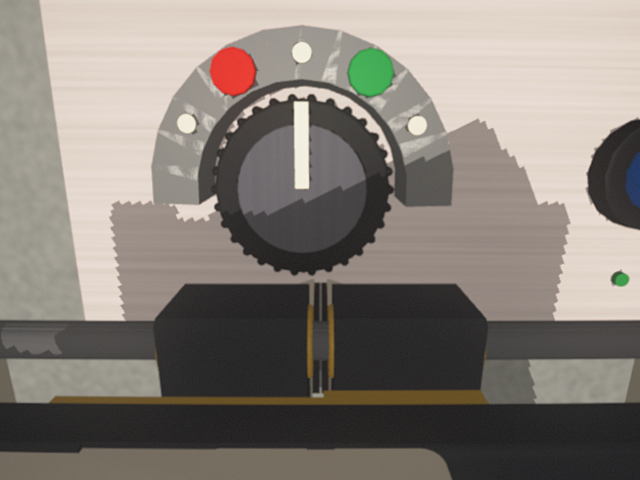

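The view shows the finger about 6 mm short of the knob, the pointer still at 0 (302,145), and nothing in the way. I creep into contact.

```bash
python3 -m pendant '[[[0.001,0,0],[0,0,0],0],[[0.002,0,0],[0,0,0],0],[[0.003,0,0],[0,0,0],0],[[0.004,0,0],[0,0,0],0],[[0.004,0,0],[0,0,0],0]]'
python3 -m pendant '[[[0.0005,0,0],[0,0,0],0],[[0.001,0,0],[0,0,0],0],[[0.001,0,0],[0,0,0],0]]'
python3 -m pendant '[[[0.0005,0,0],[0,0,0],0],[[0.001,0,0],[0,0,0],0],[[0.001,0,0],[0,0,0],0]]'
```

```text
time: 3.12
tool_pos: [553.6, 0.8, 246.8]
tcp_rot: [-3.142, -0.0, -0.462]
contact_force: [0.1, -0.4, 0.6]
grip_width: 0.4
time: 3.37
tool_pos: [554.4, 0.4, 246.7]
tcp_rot: [-3.142, -0.0, -0.462]
contact_force: [-0.3, -0.4, 0.8]
grip_width: 0.4
time: 3.62
tool_pos: [555.3, -0.1, 246.7]
tcp_rot: [-3.142, -0.0, -0.462]
contact_force: [0.4, -0.9, 0.2]
grip_width: 0.5
```

```bash
python3 -m pendant '[[[0.0005,0,0],[0,0,0],0],[[0.001,0,0],[0,0,0],0],[[0.001,0,0],[0,0,0],0]]'
python3 -m pendant '[[[0.0005,0,0],[0,0,0],0],[[0.001,0,0],[0,0,0],0],[[0.001,0,0],[0,0,0],0]]'
```

```text
time: 3.87
tool_pos: [556.2, -0.5, 246.7]
tcp_rot: [-3.142, 0.0, -0.462]
contact_force: [0.0, -0.6, -0.3]
grip_width: 0.4
time: 4.12
tool_pos: [556.6, -0.7, 246.7]
tcp_rot: [3.141, 0.002, -0.462]
contact_force: [-3.7, 2.3, 2.2]
grip_width: 0.3
```

```bash
python3 -m pendant '[[[0.0005,0,0],[0,0,0],0],[[0.001,0,0],[0,0,0],0],[[0.001,0,0],[0,0,0],0]]'
python3 -m pendant '[[[0,-0.001,0],[0,0,0],0],[[0,-0.002,0],[0,0,0],0],[[0,-0.003,0],[0,0,0],0],[[0,-0.004,0],[0,0,0],0],[[0,-0.004,0],[0,0,0],0]]'; python3 look.py w3.png
```

```text
time: 4.37
tool_pos: [557.0, -0.9, 246.6]
tcp_rot: [3.141, 0.004, -0.462]
contact_force: [-6.4, 3.4, 4.0]
grip_width: 0.2
time: 4.78
tool_pos: [558.7, 2.6, 246.5]
tcp_rot: [3.14, 0.004, -0.462]
contact_force: [-6.9, 2.7, 5.1]
grip_width: 0.2
g [((1662, [381.4, 93.5]), [619.8, -49.6, 87.0]), ((129, [627.6, 294.2]), [517.2, -101.9, 87.0])]
r [((1708, [243.7, 92.3]), [639.6, -10.8, 87.0])]
b [((144, [637.1, 199.3]), [547.6, -117.4, 82.0])]
{'time': 4.833, 'tool_pos': [558.676, 2.54, 246.556], 'tcp_rot': [3.14, 0.004, -0.462], 'contact_force': [-7.471, 1.799, 4.833], 'grip_width': 0.198, 'joint_positions': [-0.133, 0.574, 1.628, 0.0, 0.944, 1.9]}
```

View pics/w3.png

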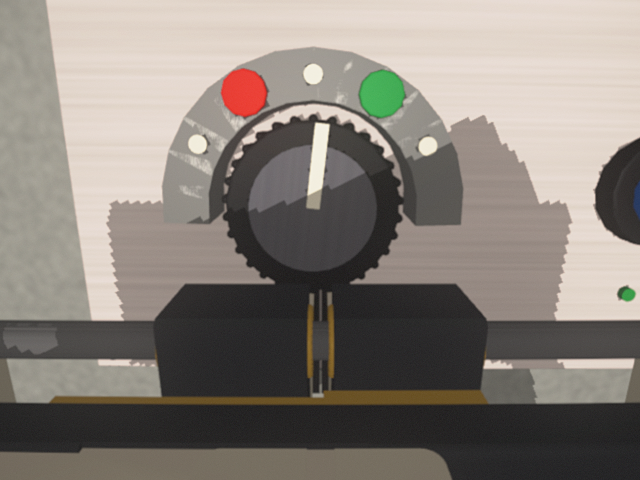

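The pointer has turned about 6° towards green (top end at (322,125)), so the finger grips without slipping. I carry on.

```bash
cat > ptr.py <<'E'
from h import *
c=capture("wrist")
def d(lo,hi):
    b=max(blobs(c,lo,hi,300));return ray(c,b[1],87)[:2]
g=d((45,100,60),(85,255,255));r=d((0,130,80),(6,255,255))
ey=(r-g)/np.linalg.norm(r-g);ex=np.array([ey[1],-ey[0]]);k=(g+r)/2-38.1*ex
T=np.linspace(-80,80,641);V=[]
h=cv2.cvtColor(c["color"],cv2.COLOR_RGB2GRAY).astype(float)
for t in T:
    a=np.radians(t);P=[np.r_[k+q*(ex*np.cos(a)+ey*np.sin(a)),85] for q in np.linspace(14,27,14)]
    V.append(np.mean([h[int(v),int(u)] if 0<=v<480 and 0<=u<640 else 0 for u,v in proj(c,P)]))
V=np.array(V);w=V>(V.max()+np.median(V))/2
print("knob",k.round(1),"pointer deg",T[w].mean().round(1),"spread",T[w].std().round(1))
E
python3 ptr.py
python3 -m pendant '[[[0,-0.001,0],[0,0,0],0],[[0,-0.002,0],[0,0,0],0],[[0,-0.003,0],[0,0,0],0],[[0,-0.004,0],[0,0,0],0],[[0,-0.005,0],[0,0,0],0],[[0,-0.005,0],[0,0,0],0]]'; python3 ptr.py
```

```text
knob [595.7 -13. ] pointer deg -6.2 spread 3.8
time: 5.38
tool_pos: [561.0, 7.2, 246.4]
tcp_rot: [3.141, 0.004, -0.462]
contact_force: [-6.2, 2.1, 3.1]
grip_width: 0.1
knob [595.8 -12.9] pointer deg -16.4 spread 3.8
```

```bash
python3 -m pendant '[[[0,-0.001,0],[0,0,0],0],[[0,-0.002,0],[0,0,0],0],[[0,-0.003,0],[0,0,0],0],[[0,-0.004,0],[0,0,0],0],[[0,-0.005,0],[0,0,0],0],[[0,-0.005,0],[0,0,0],0]]'; python3 ptr.py
```

```text
time: 5.93
tool_pos: [563.4, 12.0, 246.3]
tcp_rot: [3.141, 0.003, -0.462]
contact_force: [-4.8, 4.0, 2.3]
grip_width: 0.7
knob [595.8 -12.9] pointer deg -26.9 spread 3.8
```

```bash
python3 -m pendant '[[[-0.003,0,0],[0,0,0],0],[[-0.010,0,0],[0,0,0],0],[[-0.020,0,0],[0,0,0],0],[[-0.020,0,-0.02],[0,0,0],0],[[-0.020,0,-0.05],[0,0,0],0],[[-0.020,0,-0.06],[0,0,0],0],[[-0.020,0,-0.06],[0,0,0],0]]'; python3 ptr.py
python3 - <<'E'
from h import *
from scipy.spatial.transform import Rotation as Ro
c=capture("wrist");save(c,"w4.png");o=get_obs();R=Ro.from_euler("xyz",o["tcp_rot"]).as_matrix()
print(o["tool_pos"],[(b[:2],ray(c,b[1],82)) for b in blobs(c,(100,130,60),(125,255,255),200)])
print("shift mm to (540,-132.7)",R.T@(np.array([540,-132.7,82+178])-o["tool_pos"]))
E
```

```text
time: 6.57
tool_pos: [547.0, 20.0, 309.6]
tcp_rot: [-3.139, -0.007, -0.462]
contact_force: [0.3, -0.2, 0.3]
grip_width: 0.5
knob [595.6 -12.8] pointer deg -31.1 spread 3.6
[546.02246165  20.0579331  306.38157747] [((2937, [607.2, 141.0]), array([ 540.9560963 , -132.64411596,   82.        ]))]
shift mm to (540,-132.7) [ 62.71067374 139.41273104  46.41086857]
```

Clicked to about -30°. Now I go above the button.

```bash
python3 -m pendant '[[[0.012,0.030,0],[0,0,0],0],[[0.025,0.060,0],[0,0,0],0],[[0.040,0.090,0],[0,0,0],0],[[0.055,0.120,0],[0,0,0],0],[[0.0625,0.139,0],[0,0,0],0],[[0.0625,0.139,0.01],[0,0,0],0],[[0.0625,0.139,0.025],[0,0,0],0],[[0.0625,0.139,0.035],[0,0,0],0],[[0.0625,0.139,0.040],[0,0,0],0],[[0.0625,0.139,0.040],[0,0,0],0]]'
python3 - <<'E'
from h import *
c=capture("wrist");save(c,"w5.png");s=capture("side");save(s,"s5.png")
o=get_obs();print(o["tool_pos"],o["contact_force"])
E
```

```text
time: 7.5
tool_pos: [539.7, -131.3, 264.5]
tcp_rot: [3.141, 0.004, -0.461]
contact_force: [0.3, 0.9, -0.7]
grip_width: 0.3
[ 540.36186273 -131.61506699  266.46460201] [-0.34904196 -0.0391628  -0.47671729]
```

View pics/w5.png

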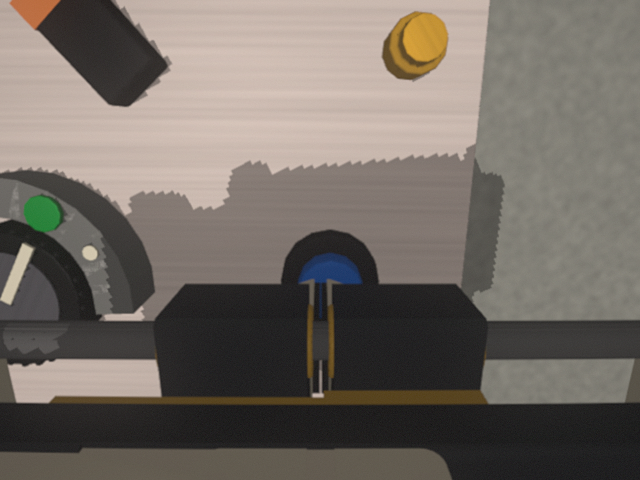

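View pics/s5.png

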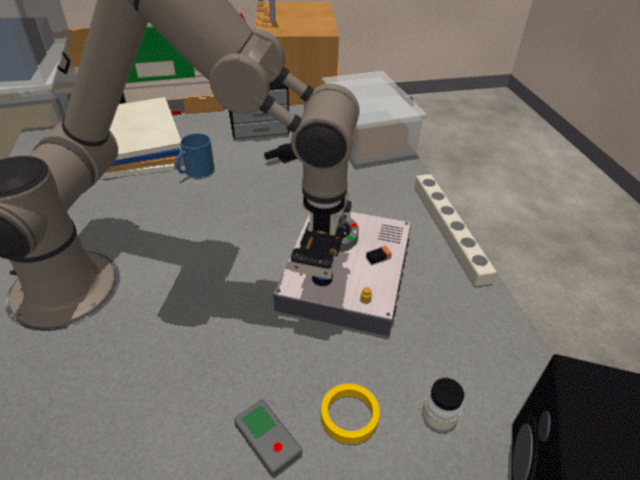

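The wrist view shows the fingers centred over the button (330,265) and the pointer at the green mark. The side view shows all the loose things in place. Now I press slowly.

```bash
python3 -m pendant '[[[0,0,0.002],[0,0,0],0],[[0,0,0.004],[0,0,0],0],[[0,0,0.005],[0,0,0],0],[[0,0,0.006],[0,0,0],0],[[0,0,0.007],[0,0,0],0],[[0,0,0.008],[0,0,0],0],[[0,0,0.009],[0,0,0],0],[[0,0,0.009],[0,0,0],0]]'
python3 -m pendant '[[[0,0,0.001],[0,0,0],0],[[0,0,0.002],[0,0,0],0],[[0,0,0.002],[0,0,0],0]]'
```

```text
time: 8.27
tool_pos: [540.3, -132.2, 257.8]
tcp_rot: [-3.141, -0.0, -0.462]
contact_force: [-0.1, 0.6, 2.3]
grip_width: 0.3
time: 8.52
tool_pos: [540.3, -132.2, 255.8]
tcp_rot: [-3.141, -0.0, -0.462]
contact_force: [-0.0, 1.6, 3.5]
grip_width: 0.4
```

```bash
python3 -m pendant '[[[0,0,0.001],[0,0,0],0],[[0,0,0.002],[0,0,0],0],[[0,0,0.002],[0,0,0],0]]'
python3 -m pendant '[[[0,0,0.0005],[0,0,0],0],[[0,0,0.001],[0,0,0],0],[[0,0,0.001],[0,0,0],0]]'
```

```text
time: 8.77
tool_pos: [540.3, -132.2, 254.2]
tcp_rot: [-3.142, -0.001, -0.462]
contact_force: [-1.1, 1.1, 7.1]
grip_width: 0.6
time: 9.02
tool_pos: [540.2, -132.1, 254.1]
tcp_rot: [-3.141, -0.001, -0.462]
contact_force: [-3.2, 2.0, 14.4]
grip_width: 0.3
```

It is fully down: z stopped at 254.1 and the force rose to 14 N. I release it and clear.

```bash
python3 -m pendant '[[[0,0,-0.005],[0,0,0],0],[[0,0,-0.02],[0,0,0],0],[[0,0,-0.05],[0,0,0],0],[[0,0,-0.08],[0,0,0],0],[[-0.03,-0.03,-0.1],[0,0,0],0],[[-0.06,-0.06,-0.1],[0,0,0],0],[[-0.06,-0.08,-0.1],[0,0,0],0],[[-0.06,-0.08,-0.1],[0,0,0],0],[[-0.06,-0.08,-0.1],[0,0,0],0],[[-0.06,-0.08,-0.1],[0,0,0],0]]'; python3 ptr.py; python3 look.py w6.png
```

```text
time: 9.85
tool_pos: [522.3, -34.2, 352.3]
tcp_rot: [3.141, 0.0, -0.462]
contact_force: [0.5, 0.2, 0.3]
grip_width: 0.2
knob [595.4 -13.2] pointer deg -29.6 spread 3.9
g [((537, [266.3, 79.5]), [619.5, -49.9, 87.0])]
r [((556, [187.5, 79.1]), [639.3, -11.0, 87.0])]
b [((1668, [460.0, 141.5]), [539.5, -135.0, 82.0])]
{'time': 9.95, 'tool_pos': [522.279, -34.869, 352.249], 'tcp_rot': [3.141, 0.001, -0.463], 'contact_force': [-0.623, 0.213, 0.312], 'grip_width': 0.396, 'joint_positions': [-0.213, 0.388, 1.609, -0.0, 1.146, 1.821]}
```

View pics/w6.png

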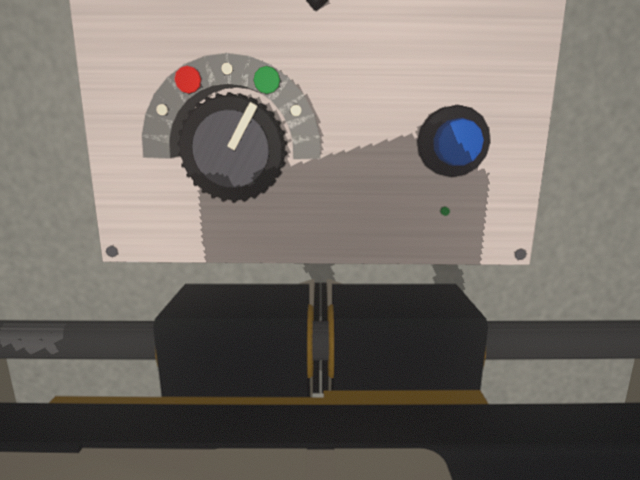

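The pointer (243,125) aims at the green mark (266,80), the button (460,140) is back up, and the arm is clear of everything.

```bash
python3 -c "
from plant import close_job
print(close_job())"
```

```text
the job is handed in; nothing more can be done
None
```

I rubbed the knob one click clockwise with the closed fingertips, using about 8 N against its near side. I then pressed the blue button fully down, released it, and handed the job in at about 10 s of the 48 s.

- **Pointer:** my last reading was -29.6° against the green mark's -30°. It read -31.1° just after the finger let go.
- **Button:** it reached its stop, where the tool stopped descending and the force rose to 14 N. It looks fully up again in the last picture; I did not measure its height.
- **Forces:** the largest I read was about 15 N, against the 40 N limit.
- **Loose things:** they looked undisturbed in the side view just before the press. I took no full view of them afterwards, but the arm touched only the knob and the button.
- **At hand-in:** the arm was clear and the force reading was near zero.

No check failed or disagreed by more than about 3 mm between views. The hand-in itself reported no verdict.

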